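# Gauge the degreased girder, handling it with tongs

## Robot

A 6-joint arm with a two-finger parallel gripper is mounted at the origin on the work surface. World frame = base frame: x ahead of the robot, y to its left, z up, the work surface at z = 0. Lengths are in m, angles in degrees, forces in N, time in s.
With the tool pointing down it reaches from about 0.4 to 0.825 m from the base axis. Payload 7 kg.
Tool frame: the origin (TCP) lies between the finger pads; the fingertips stand 22 mm ahead of it and the grasp point (between the pads) lies 3 mm ahead of it; z points along the fingers, y is the line along which they close (so a half turn about z gives the same grasp; the last joint's range is limited). The gripper opens to 88 mm and grips with 3 to 60 N. Pads are 19 mm wide; open, the fingers measure 130 mm over their backs; the gripper's body (78 mm by 193 mm) begins 47 mm behind the grasp point.
Start: joints at [-52.305, 20.546, 0.682, 0, -70.136, -16.507], TCP at [0.244, -0.629, 0.249] pointing down, gripper open.
Joint ranges: [-176.03, 176.03], [-82.01, 121.73], [-58.28, 71.71], [-173.87, 95.51], [-174.79, -0.11], [-173.66, 173.66]. Speed limits (degrees/s): [136.94, 136.94, 172.46, 180, 180, 180].

## Interface

Orientations are given as [roll, pitch, yaw] about the fixed x, y, z axes, in that order (R = Rz(yaw) Ry(pitch) Rx(roll)).
In Python, from plant import ctrl gives the robot as it stands.
- The arm moves only by the tool apply_moves, never from a script. Its argument "targets" is a list of rows, each an object with "travel": the shift along the tool's x, y, z in mm, a list of three; "roll": the turn about the tool's z in degrees; "jaw": the finger opening in mm, from 0 to 87.6. In form: [{"travel": [tx, ty, tz], "roll": roll, "jaw": jaw}, ...]. A call has 1 to 10 rows; each row shifts and turns the commanded pose from where the row before left it, along the tool's axes as they then stand; what a row does not reach is not made up. A row lasts 1/10 s, in which the tool goes at most 50 mm and 8.59 degrees, less where a joint would pass 70% of its speed; a pose out of reach is approached as far as the arm can. A call with a gripper value outside its range is refused whole. The fingers move at their own pace and stop on an object; the grip force is fixed at half the most. Time passes only in rows, so rows that do not move let the fingers close. It gives the time, the measured TCP pose, the force, the opening and the grip force at its end, in the units of the state.
- ctrl.get_obs(): the state, without advancing time (a new reading comes with each control period).
- ctrl.snapshot(name): name is "side" or "top" or "wrist"; returns the picture (420x560x3 uint8, red, green, blue); there is no depth.
- ctrl.calibration(name): a dict with "K" (3x3 intrinsics, pixels), "extrinsics" (4x4, takes a point from camera to world coordinates); the wrist camera has in their place "hand_eye" (4x4, takes a point from camera to tool coordinates, whose origin is the TCP and whose axes are the flange's). Camera axes: x right, y down, z forward; pixel columns grow to the right and rows downward; lengths in m; the calibration is good to about 2 mm. A picture is of the moment at which its call begins: read the wrist's pose just before it. calibration takes no time and is no camera call.
- ctrl.close_job(): hands the job in; it is judged then, once.
The state is a dict: "clock": time; "joint_pos": joint angles; "qvel": joint speeds; "tau": joint torques, N m; "tool_pos": TCP position; "orientation": TCP orientation; "force": force on the tool from outside, world axes, zero at the start; "moment": the same for the moment, N m; "opening": finger opening in m; "gripper_force": force on a finger pad.
Only numpy, scipy, OpenCV 4.12 (cv2) and the standard library are available. Lean on these libraries where they do the work, as an engineer would, in place of code of your own. Each camera call takes 0.05 s, during which the arm holds its last target. There are 200 camera calls.

## Task

The H-section girder on the dark wooden board (the one with an open trough along its top, not the solid bar beside it) has been degreased for painting, so the gripper must not touch it: pick up the parallel tongs from their wooden rest, lift the girder with them and set it down upright on the bed of the bench gauge, midway along and in line with the gauge's two upright jaws. Lay the tongs back on their rest as they were, then push the gauge's sprung thumb piece gently so that the sliding jaw shuts and nips the girder against the fixed anvil, and leave it shut. Do not disturb anything else on the table.

Things in the scene. Friction and masses are not known exactly. Their poses are not given: they have to be found in the camera images.
- tongs: Parallel-action steel tongs, 180 mm long, lying level. Origin: centre line, underside of the arms, at the place to grip (dark strips, 40 mm long, on the outer faces). x points to the jaw tips, z up, arms either side in y. Each arm is 7 mm thick, z 0 to 20 mm, from x = -78 mm on; outer width 64 mm at rest, 50 mm between. A 16 x 78 x 22 mm cross-block joins them at x = -70 mm. 110 g.
- tong_tips (a point): Point on the tongs midway between the jaw tips, at tongs x = 100 mm, z = 7 mm. The jaws are the last 42 mm of the arms (x = 58 to 100 mm), with the same flat parallel faces but deeper: from 6 mm below the arms' underside to 20 mm above it.
- tongs_left (a joint): How far (m) each arm is squeezed in: 0 to 0.024, both equally and parallel; outer width = 64 mm - twice this (40 mm on the girder). Gripped from above across the strips. Springs push each arm out with 9 N + 0.6 N per mm, so the tongs reopen as the gripper opens: at 56 mm opening still held, jaws 42 mm apart; past 64 mm let go.
- tong_rest: Fixed wooden rest: base 130 x 100 x 6 mm with two cross-blocks, flat tops 24 mm above the table, at x = -62 to -42 mm and x = 32 to 46 mm, 100 mm wide in y; free for fingertips between them. Origin on the table, on its centre line; the tongs lie with their origin 24 mm above it (within a few mm) and x along the rest's x.
- board: Fixed dark wooden board 130 x 180 mm, 16 mm thick, carrying the girder and the bar about 100 mm apart in y. Origin under its centre, at table height.
- girder: Aluminium H-section girder, 90 mm long in x, 26 mm wide in y, 30 mm high: two upright flanges 5 mm thick with flat outer faces, joined at mid-height by a 5 mm web, so there is an open trough along its top. Origin: centre of its underside, x along its length, z up. 70 to 135 g.
- bar: Solid plain aluminium bar 90 x 26 x 30 mm, lying beside the girder; to be left alone. Origin: centre of its underside.
- gauge: Fixed steel bench gauge; bed 70 mm (x) by 213 mm (y = -138 to 75 mm), its top 16 mm above the table. Origin on the table, z up. Fixed anvil with its face at y = 48 mm; facing it the sliding jaw, face at y = -50 mm + travel. Both blocks: x -20 to 20 mm, 14 mm thick, tops 48 mm above the table. The girder is gauged across its flanges: length along gauge x, centred at x = 0.
- gauge_jaw (a joint): Travel (m) of the sliding jaw towards the anvil, along gauge +y: 0 fully open, 0.072 with the 26 mm girder nipped, limit 0.095; starts at 0 to 0.015. It drags with 1.5 N and stays where it is left.
- thumb (a point): Centre of the back face (to gauge -y) of the black thumb piece on the jaw, pushed to gauge +y to shut it: plate 36 mm wide (x), 10 mm thick, 20 to 58 mm above the table; this point at 39 mm, 50 mm behind the jaw's face. Sprung on the jaw: gives 1 mm per 0.4 N up to a stop at 24 mm (9.6 N). A 5 to 6 N push nips the girder well.
- diesel: Bystander: dark blue diecast diesel locomotive, 190 x 50 x 64 mm. Origin under its centre.
- footbridge: Bystander: orange plastic footbridge, 160 x 36 x 92 mm. Origin under its centre.
- signal_box: Bystander: tin signal box shell, 70 x 110 x 80 mm with an overhanging roof, 105 mm high in all. Origin under its centre.
- paint_jar: Bystander: paint jar, 44 mm across, 60 mm high. Origin under its centre.
- screwdriver: Bystander: screwdriver lying on the table, 170 mm long.
Things that resemble listed ones, but are neither listed nor needed, are in the scene too. Leave any turquoise or yellow look-alike of the girder alone.

How it is judged:
By the outcome, as a careful person would: the job done as asked, in the order asked, and still so for the second after the job is handed in, with the robot touching nothing.
It also fails if it takes over 58 s, if anything falls off the work surface, if the arm or the gripper's body presses on something with over 40 N, if the wrist force passes 120 N, or if a joint passes its speed limit or range.

## Working session

There is one attempt and no reset: what is moved stays moved. The work goes in short steps, Python scripts to look and compute and a tool call to move; the robot and the scene stay as the last step left them, time stands still between calls to the robot, and variables do not carry over. Pictures are saved under pics/ and viewed, at most 10 in all, crops included, and the job is handed in when it is done.

Besides the shell and the picture viewer there is one more tool, called after ">>>" as name(argument=value, ...), one argument or row to a line, values as JSON. apply_moves: Moves the arm, as the interface text tells. Its arguments: {"type":"object","properties":{"targets":{"type":"array","items":{"type":"object","properties":{"travel":{"type":"array","items":{"type":"number"}},"roll":{"type":"number"},"jaw":{"type":"number"}}}}},"required":["targets"]}

```bash
ls; mkdir -p pics; cat > h.py <<'E'
import numpy as np, cv2
from plant import ctrl
from scipy.spatial.transform import Rotation as R
np.set_printoptions(precision=4,suppress=True)
def save(n,f):
    im=ctrl.snapshot(n); cv2.imwrite('pics/'+f,im[:,:,::-1]); return im
def T(n):
    c=ctrl.calibration(n); K=np.array(c['K'])
    if n!='wrist': return K,np.array(c['extrinsics'])
    o=ctrl.get_obs(); M=np.eye(4); M[:3,:3]=R.from_euler('xyz',o['orientation'],degrees=True).as_matrix(); M[:3,3]=o['tool_pos']
    return K,M@np.array(c['hand_eye'])
def px2w(KE,u,v,z):
    K,E=KE; d=E[:3,:3]@np.linalg.solve(K,[u,v,1]); o=E[:3,3]; return o+d*(z-o[2])/d[2]
def w2px(KE,p):
    K,E=KE; q=K@(np.linalg.inv(E)@np.r_[p,1])[:3]; return q[:2]/q[2]
E
python3 - <<'E'
from h import *
o=ctrl.get_obs(); print(o)
for n in ('top','side','wrist'): print(n,*T(n))
a=save('top','top.png'); b=save('side','side.png')
E
```

```text
pics
{'clock': 0.0, 'joint_pos': array([-52.3062,  20.5912,   0.6322,  -0.0202, -70.1364, -16.5055]), 'qvel': array([ 0.039 ,  0.0321,  0.0865, -0.1117, -0.0468, -0.0029]), 'tau': array([ -0.0003, -58.2713,  29.3042,   6.9967,   0.0069,  -0.0002]), 'tool_pos': array([ 0.2438, -0.6289,  0.2476]), 'orientation': array([ 179.9031,   -0.0089, -158.8185]), 'force': array([-0.0573, -0.227 , -0.3485]), 'moment': array([ 0.0115,  0.0461, -0.0285]), 'gripper_force': 0.0, 'opening': 0.08744559772980288}
top [[435.1843   0.     272.325 ]
 [  0.     435.1843 207.9833]
 [  0.       0.       1.    ]] [[ 0.0137 -0.9958  0.0909  0.5169]
 [-0.9998 -0.0151 -0.0144  0.0122]
 [ 0.0158 -0.0907 -0.9958  1.2708]
 [ 0.      0.      0.      1.    ]]
side [[529.1295   0.     284.6046]
 [  0.     529.1295 207.7676]
 [  0.       0.       1.    ]] [[ 0.9352  0.2328 -0.2668  1.0657]
 [ 0.3538 -0.6448  0.6776 -1.117 ]
 [-0.0143 -0.7281 -0.6854  1.1858]
 [ 0.      0.      0.      1.    ]]
wrist [[354.7306   0.     287.4263]
 [  0.     354.7306 202.4853]
 [  0.       0.       1.    ]] [[-0.3622  0.9026  0.2327  0.1817]
 [ 0.9321  0.3504  0.0917 -0.6534]
 [ 0.0012  0.2501 -0.9682  0.3852]
 [ 0.      0.      0.      1.    ]]
```

View pics/top.png

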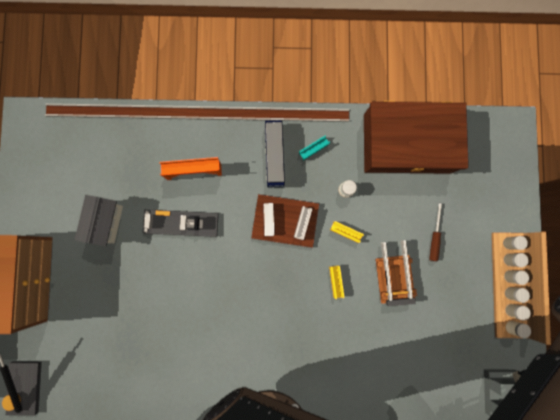

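View pics/side.png

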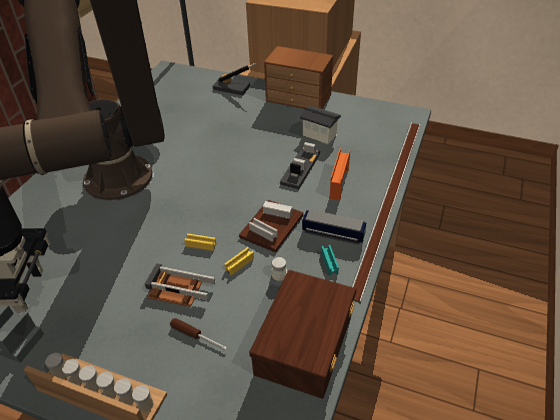

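The top view shows the gauge at about (180,222), the board at (287,221) with the bar on the left at (269,219) and the girder on the right at (303,222), and the tongs at (396,272) with their tips pointing up in the picture. I'll enlarge these.

```bash
python3 - <<'E'
import cv2,numpy as np
a=cv2.imread('pics/top.png')
c=lambda x,y,w,h:cv2.resize(a[y:y+h,x:x+w],None,fx=6,fy=6,interpolation=cv2.INTER_CUBIC)
# each crop
g=c(135,198,90,48); t=c(370,232,50,76)
b=c(248,190,78,60)
im=np.zeros((600,800,3),np.uint8)
g=c(137,200,86,46); im[:276,:516]=g
b=c(250,193,74,54); im[276:600,:444]=b
t=c(374,236,44,72); im[:432,530:794]=t
cv2.imwrite('pics/crop1.png',im)
E
```

```text
(no output)
```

View pics/crop1.png

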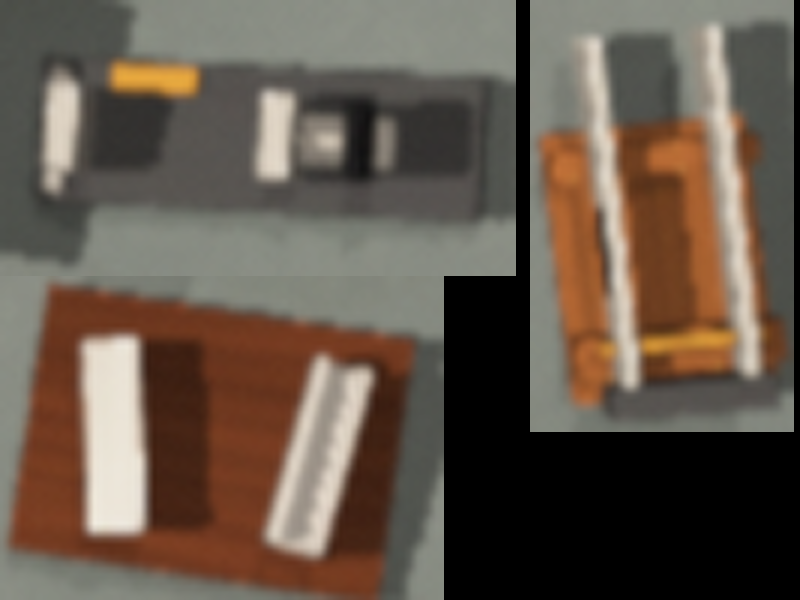

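```bash
python3 - <<'E'
from h import *
KE=T('top')
A=lambda x,y:px2w(KE,374+(x-530)/6-.5,236+y/6-.5,.044)[:2]
t=[A(590,38),A(711,28),A(628,388),A(750,376)]
d=(t[0]+t[1]-t[2]-t[3])/2; tip=(t[0]+t[1])/2
print('tongs tip',tip,'len',np.linalg.norm(d),'yaw',np.degrees(np.arctan2(d[1],d[0])),'orig',tip-.1*d/np.linalg.norm(d), t[0]-t[1])
B=lambda x,y:px2w(KE,250+x/6-.5,193+(y-276)/6-.5,.046)[:2]
g=[B(318,355),B(374,368),B(322,556),B(264,543)]
d=g[0]+g[1]-g[2]-g[3];print('girder',sum(g)/4,np.degrees(np.arctan2(d[1],d[0])),np.linalg.norm(d)/2)
b=[B(80,338),B(138,335),B(147,532),B(88,535)]
d=b[0]+b[1]-b[2]-b[3];print('bar',sum(b)/4,np.degrees(np.arctan2(d[1],d[0])),np.linalg.norm(d)/2)
G=lambda x,y,z:px2w(KE,137+x/6-.5,200+y/6-.5,z)[:2]
e=[G(490,78,.016),G(478,216,.016)];print('bed end',e, G(80,208,.016))
print('anvil',G(80,72,.048),G(70,185,.048),'jaw',G(260,90,.048),G(255,180,.048),G(295,95,.048),G(292,182,.048))
E
```

```text
tongs tip [ 0.5405 -0.3494] len 0.1624754509949865 yaw 5.684355439486 orig [ 0.441  -0.3593] [-0.0055  0.0573]
girder [ 0.5893 -0.092 ] -15.29368473439941 0.09212124975505423
bar [0.5976 0.0051] 3.297734623360637 0.09283295554094123
bed end [array([0.616 , 0.1502]), array([0.5497, 0.1542])] [0.5508 0.3442]
anvil [0.6135 0.3382] [0.5606 0.3407] jaw [0.6063 0.254 ] [0.5641 0.2549] [0.6042 0.2376] [0.5634 0.2377]
```

>>> apply_moves(
  targets=[
    {"travel":[0,0,0],"roll":7.75,"jaw":87},
    {"travel":[0,0,0],"roll":7.75,"jaw":87},
    {"travel":[-27.8,31,6],"roll":0,"jaw":87},
    {"travel":[-27.8,31,6],"roll":0,"jaw":87},
    {"travel":[-27.8,31,6],"roll":0,"jaw":87},
    {"travel":[-27.8,31,6],"roll":0,"jaw":87},
    {"travel":[-27.8,31,6],"roll":0,"jaw":87},
    {"travel":[-27.8,31,6],"roll":0,"jaw":87},
    {"travel":[-27.8,31,6],"roll":0,"jaw":87},
    {"travel":[-27.8,31,6],"roll":0,"jaw":87},
  ],
)

```text
clock: 1.1
tool_pos: [0.4412, -0.3589, 0.2002]
orientation: [180.0, -0.0, -174.3]
force: [0.5, -0.8, -0.1]
opening: 0.0871
gripper_force: 0.0
```

```bash
python3 - <<'E'
from h import *
o=ctrl.get_obs(); print(o['clock'],o['tool_pos'],o['orientation'],o['joint_pos'],o['qvel'])
KE=T('wrist'); im=save('wrist','w1.png'); np.savez('w1.npz',K=KE[0],E=KE[1])
cv2.imwrite('pics/w1b.png',cv2.resize(im[:,:,::-1],(800,600),interpolation=cv2.INTER_CUBIC))
E
```

```text
1.1 [ 0.4412 -0.3589  0.2002] [ 179.9854   -0.0134 -174.3151] [-19.4239  12.746  -16.9056  -0.0086 -60.3667 -64.8869] [ 42.8935  -0.0618  -8.7342   0.1433   8.6953 -42.6153]
```

View pics/w1b.png

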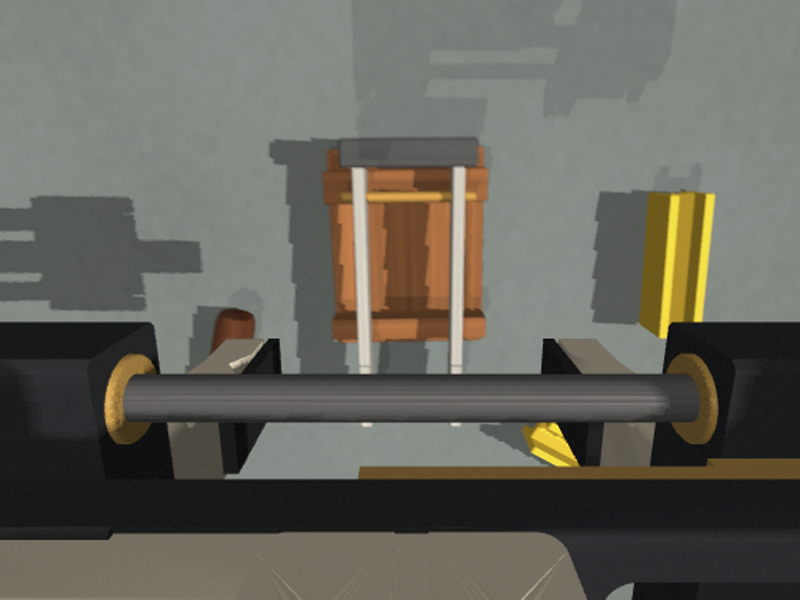

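```bash
python3 - <<'E'
from h import *
d=np.load('w1.npz'); KE=(d['K'],d['E'])
A=lambda x,y,z=.044:px2w(KE,(x+.5)*.7-.5,(y+.5)*.7-.5,z)[:2]
r=(A(351,168)+A(465,168))/2; t=(A(361,424)+A(462,424))/2
print(r,t,np.linalg.norm(t-r)); v=t-r; print(np.degrees(np.arctan2(v[1],v[0])), A(351,168)-A(465,168))
m=(A(355,312)+A(464,312))/2; v2=m-r;print(m,np.degrees(np.arctan2(v2[1],v2[0])))
b=(A(341,141,.046)+A(478,141,.046))/2; print('block rear',b, A(341,141,.046)-A(478,141,.046))
o=ctrl.get_obs(); print(o['tool_pos'],o['orientation'],o['qvel'])
E
```

```text
[ 0.3802 -0.3667] [ 0.5393 -0.3487] 0.16007164194535467
6.466511906897706 [ 0.0064 -0.064 ]
[ 0.4645 -0.3575] 6.27472498887851
block rear [ 0.3656 -0.3673] [ 0.0076 -0.0754]
[ 0.4438 -0.3553  0.1992] [ 179.919     0.0112 -174.22  ] [-3.9915  0.4114  1.224   0.3831 -1.543   7.599 ]
```

>>> apply_moves(
  targets=[
    {"travel":[0,0,30],"roll":-0.3,"jaw":87},
    {"travel":[0,0,30],"roll":0,"jaw":87},
    {"travel":[0,0,20],"roll":0,"jaw":87},
    {"travel":[0,0,0],"roll":0,"jaw":87},
    {"travel":[0,0,0],"roll":0,"jaw":87},
  ],
)

```text
clock: 1.65
tool_pos: [0.4406, -0.3607, 0.1207]
orientation: [180.0, -0.1, -174.0]
force: [0.4, -0.3, -0.5]
opening: 0.0872
gripper_force: 0.0
```

>>> apply_moves(
  targets=[
    {"travel":[0,1,20],"roll":0,"jaw":87},
    {"travel":[0,0,20],"roll":0,"jaw":87},
    {"travel":[0,0,20],"roll":0,"jaw":87},
    {"travel":[0,0,15],"roll":0,"jaw":87},
    {"travel":[0,0,5.7],"roll":0,"jaw":80},
    {"travel":[0,0,0],"roll":0,"jaw":68},
    {"travel":[0,0,0],"roll":0,"jaw":62},
    {"travel":[0,0,0],"roll":0,"jaw":55},
    {"travel":[0,0,0],"roll":0,"jaw":55},
    {"travel":[0,0,0],"roll":0,"jaw":55},
  ],
)

```text
clock: 2.65
tool_pos: [0.4414, -0.36, 0.0411]
orientation: [-179.9, 0.1, -174.0]
force: [-0.6, -0.0, 6.5]
opening: 0.0553
gripper_force: 14.1
```

>>> apply_moves(
  targets=[
    {"travel":[0,0,-8],"roll":0,"jaw":52},
    {"travel":[0,0,-20],"roll":0,"jaw":52},
    {"travel":[0,0,-30],"roll":0,"jaw":52},
    {"travel":[0,0,-35],"roll":0,"jaw":52},
    {"travel":[-10,5,-35],"roll":0,"jaw":52},
    {"travel":[-25,15,-30],"roll":0,"jaw":52},
    {"travel":[-30,25,-15],"roll":0,"jaw":52},
    {"travel":[-30,25,-7],"roll":0,"jaw":52},
    {"travel":[-30,25,0],"roll":0,"jaw":52},
    {"travel":[-30,25,0],"roll":0,"jaw":52},
  ],
)

```text
clock: 3.65
tool_pos: [0.5828, -0.2227, 0.2209]
orientation: [180.0, 0.0, -174.0]
force: [0.3, -0.2, -0.4]
opening: 0.0524
gripper_force: 12.5
```

>>> apply_moves(
  targets=[
    {"travel":[-30,25,0],"roll":0,"jaw":52},
    {"travel":[-20,15,0],"roll":0,"jaw":52},
    {"travel":[-14,8,0],"roll":0,"jaw":52},
    {"travel":[0,0,0],"roll":0,"jaw":52},
    {"travel":[0,0,0],"roll":0,"jaw":52},
  ],
)

```text
clock: 4.15
tool_pos: [0.6404, -0.17, 0.2196]
orientation: [180.0, -0.1, -174.0]
force: [-0.3, 0.2, -1.5]
opening: 0.0525
gripper_force: 12.5
```

```bash
python3 - <<'E'
from h import *
o=ctrl.get_obs(); print(o['clock'],o['tool_pos'],o['orientation'],o['opening'])
KE=T('wrist'); im=save('wrist','w2.png'); np.savez('w2.npz',K=KE[0],E=KE[1])
cv2.imwrite('pics/w2b.png',cv2.resize(im[:,:,::-1],(800,600),interpolation=cv2.INTER_CUBIC))
E
```

```text
4.15 [ 0.6404 -0.17    0.2196] [ 179.9908   -0.0555 -174.0242] 0.05247013853084342
```

View pics/w2b.png

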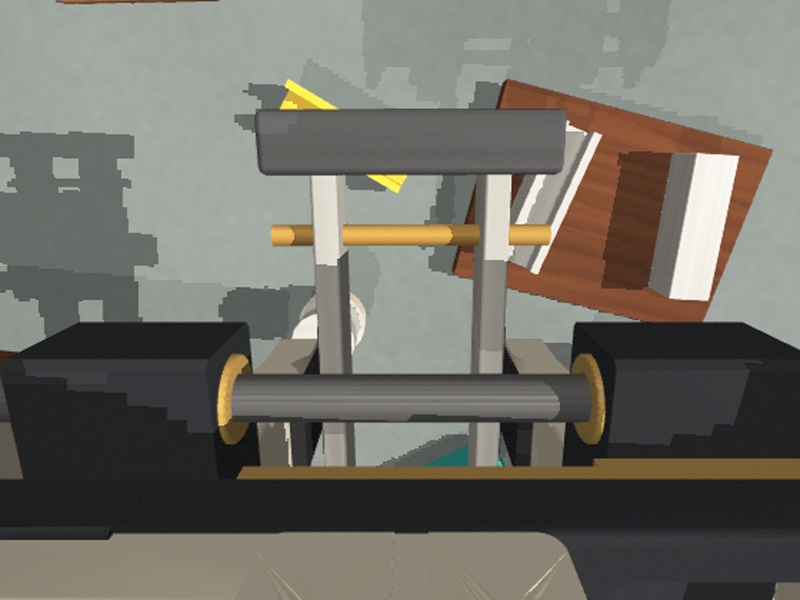

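```bash
python3 - <<'E'
from h import *
d=np.load('w2.npz'); KE=(d['K'],d['E'])
A=lambda x,y,z=.046:px2w(KE,(x+.5)*.7-.5,(y+.5)*.7-.5,z)[:2]
n,f=A(602,133),A(538,273)
v=f-n; L=np.linalg.norm(v); u=v/L; yaw=np.degrees(np.arctan2(v[1],v[0]))
c=(n+f)/2+.013*np.array([u[1],-u[0]]); print(n,f,L,yaw,c)
b=[A(739,155),A(682,152),A(650,292),A(706,300)]; print('bar',sum(b)/4)
# crop enlarge
im=cv2.imread('pics/w2.png')
cv2.imwrite('pics/w2c.png',cv2.resize(im[75:200,340:440],None,fx=5,fy=5,interpolation=cv2.INTER_CUBIC)[:600])
E
```

```text
[ 0.5477 -0.067 ] [ 0.6348 -0.0903] 0.09021437983654199 -14.961086675579834 [ 0.5879 -0.0912]
bar [0.5963 0.0001]
```

View pics/w2c.png

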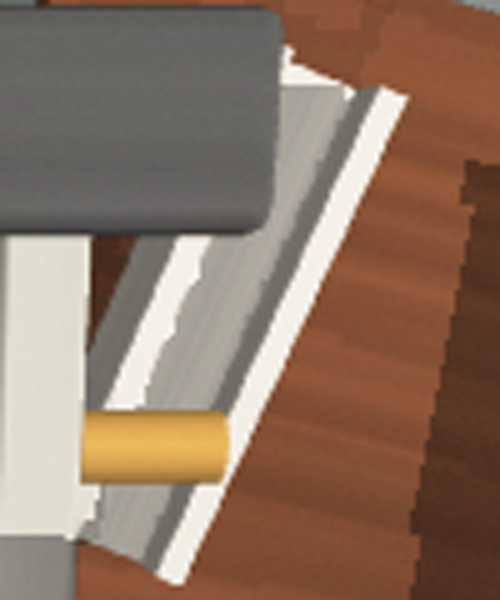

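>>> apply_moves(
  targets=[
    {"travel":[0,0,0],"roll":7,"jaw":57},
    {"travel":[0,0,0],"roll":7,"jaw":57},
    {"travel":[0,0,0],"roll":7,"jaw":57},
    {"travel":[25,10,10],"roll":0,"jaw":57},
    {"travel":[30,12.4,20],"roll":0,"jaw":57},
    {"travel":[30,15,25],"roll":0,"jaw":57},
    {"travel":[30,15,25],"roll":0,"jaw":57},
    {"travel":[25,10,20],"roll":0,"jaw":57},
    {"travel":[10,0,10],"roll":0,"jaw":57},
    {"travel":[0,0,0],"roll":0,"jaw":57},
  ],
)

```text
clock: 5.2
tool_pos: [0.5095, -0.0711, 0.1091]
orientation: [-180.0, -0.1, 165.0]
force: [0.5, -0.3, 0.1]
opening: 0.0571
gripper_force: 11.0
```

```bash
python3 - <<'E'
from h import *
o=ctrl.get_obs(); print(o['clock'],o['tool_pos'],o['orientation'],o['opening'])
KE=T('wrist'); im=save('wrist','w3.png'); im=im[:,:,::-1]
s=save('side','s3.png')[:,:,::-1]
K=T('side'); p=w2px(K,[.588,-.0913,.046]); print(p)
x,y=int(p[0])-60,int(p[1])-50
c=cv2.resize(s[y:y+100,x:x+133],(798,600),interpolation=cv2.INTER_CUBIC)
cv2.imwrite('pics/m3.png',np.hstack([cv2.resize(im,(400,300)),cv2.resize(c,(400,300))]))
E
```

```text
5.2 [ 0.5095 -0.0711  0.1091] [-179.9506   -0.1398  164.9586] 0.05713323666057534
[262.3072 226.6685]
```

View pics/m3.png

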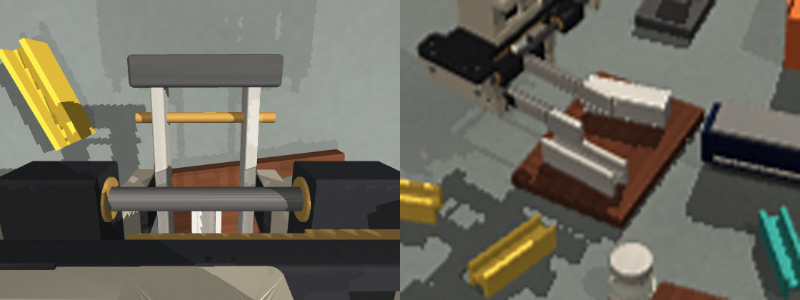

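>>> apply_moves(
  targets=[
    {"travel":[-2,0,15],"roll":0,"jaw":57},
    {"travel":[0,0,20],"roll":0,"jaw":57},
    {"travel":[0,0,15],"roll":0,"jaw":57},
    {"travel":[0,0,10],"roll":0,"jaw":57},
    {"travel":[0,0,6],"roll":0,"jaw":57},
    {"travel":[0,0,0],"roll":0,"jaw":57},
  ],
)

```text
clock: 5.9
tool_pos: [0.5143, -0.0714, 0.0436]
orientation: [-180.0, -0.0, 165.0]
force: [0.4, 0.7, 0.5]
opening: 0.057
gripper_force: 11.0
```

>>> apply_moves(
  targets=[
    {"travel":[0,0,0],"roll":0,"jaw":50},
    {"travel":[0,0,0],"roll":0,"jaw":45},
    {"travel":[0,0,0],"roll":0,"jaw":41},
    {"travel":[0,0,0],"roll":0,"jaw":38},
    {"travel":[0,0,0],"roll":0,"jaw":34},
    {"travel":[0,0,0],"roll":0,"jaw":30},
    {"travel":[0,0,0],"roll":0,"jaw":30},
    {"travel":[0,0,0],"roll":0,"jaw":30},
  ],
)

```text
clock: 6.7
tool_pos: [0.5142, -0.071, 0.0442]
orientation: [180.0, 0.0, 165.0]
force: [-1.7, -0.4, 5.3]
opening: 0.0395
gripper_force: 30.0
```

>>> apply_moves(
  targets=[
    {"travel":[0,0,-4],"roll":0,"jaw":30},
    {"travel":[0,0,-8],"roll":0,"jaw":30},
    {"travel":[0,0,-14],"roll":0,"jaw":30},
    {"travel":[0,0,-20],"roll":0,"jaw":30},
    {"travel":[0,0,-25],"roll":0,"jaw":30},
    {"travel":[0,0,-25],"roll":0,"jaw":30},
    {"travel":[0,0,-25],"roll":0,"jaw":30},
    {"travel":[0,0,-25],"roll":-4.5,"jaw":30},
    {"travel":[0,0,-20],"roll":-4.5,"jaw":30},
    {"travel":[0,0,-10],"roll":-4.5,"jaw":30},
  ],
)

```text
clock: 7.7
tool_pos: [0.5144, -0.0709, 0.2222]
orientation: [180.0, 0.1, 178.7]
force: [1.0, 0.1, -1.9]
opening: 0.0398
gripper_force: 30.0
```

>>> apply_moves(
  targets=[
    {"travel":[-5,12,0],"roll":0,"jaw":30},
    {"travel":[-10,24,0],"roll":0,"jaw":30},
    {"travel":[-15,34,0],"roll":0,"jaw":30},
    {"travel":[-20,40,0],"roll":0,"jaw":30},
    {"travel":[-20,40,0],"roll":0,"jaw":30},
    {"travel":[-15,40,0],"roll":0,"jaw":30},
    {"travel":[-15,30,0],"roll":0,"jaw":30},
    {"travel":[-10,18,0],"roll":0,"jaw":30},
    {"travel":[0,6,0],"roll":0,"jaw":30},
    {"travel":[0,0,0],"roll":0,"jaw":30},
  ],
)

```text
clock: 8.7
tool_pos: [0.6298, 0.171, 0.2185]
orientation: [-180.0, -0.1, 178.5]
force: [-1.1, -0.3, -2.5]
opening: 0.0394
gripper_force: 30.0
```

```bash
python3 - <<'E'
from h import *
o=ctrl.get_obs(); print(o['clock'],o['tool_pos'],o['orientation'],o['opening'],o['force'],o['joint_pos'])
KE=T('wrist'); im=save('wrist','w4.png'); np.savez('w4.npz',K=KE[0],E=KE[1])
cv2.imwrite('pics/w4b.png',cv2.resize(im[:,:,::-1],(800,600),interpolation=cv2.INTER_CUBIC))
save('side','s4.png')
E
```

```text
8.7 [0.6298 0.171  0.2185] [-179.9514   -0.1212  178.4878] 0.039369580517854434 [-1.0894 -0.3403 -2.4784] [  32.2682   19.6339   -4.6639   -0.0296  -65.83   -123.7682]
```

View pics/w4b.png

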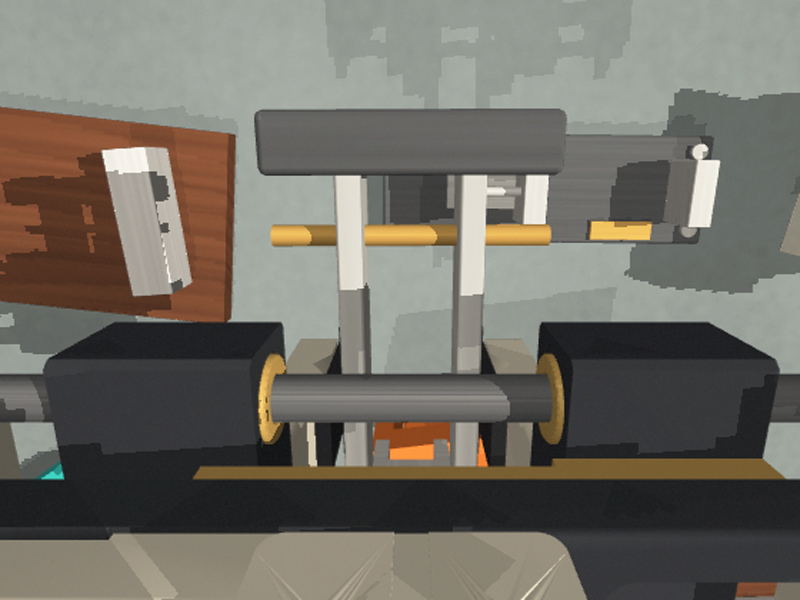

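```bash
python3 - <<'E'
from h import *
d=np.load('w4.npz'); KE=(d['K'],d['E'])
A=lambda x,y,z:px2w(KE,(x+.5)*.7-.5,(y+.5)*.7-.5,z)[:2]
ang=lambda v:np.degrees(np.arctan2(v[1],v[0]))
n,f,l,n0=A(713,137,.016),A(698,243,.016),A(386,223,.016),A(567,135,.016)
print('bed',n,f,l,n0,ang(f-n),np.linalg.norm(f-n),'far edge',ang(f-l)-90,np.linalg.norm(f-l),'near',ang(n-n0)-90)
a,b=A(697,160,.048),A(689,226,.048); print('anvil',a,b,ang(b-a),(a+b)/2,np.linalg.norm(b-a))
c,e=A(525,223,.048),A(548,224,.048); print('jaw far corners',c,e)
im=cv2.imread('pics/w4.png')
c1=cv2.resize(im[85:180,255:515],(800,292),interpolation=cv2.INTER_CUBIC)
s=cv2.imread('pics/s4.png'); K=T('side'); p=w2px(K,[.70,.17,.2]).astype(int);print(p)
c2=cv2.resize(s[max(0,p[1]-50):p[1]+50,p[0]-130:p[0]+130],(800,308),interpolation=cv2.INTER_CUBIC)
cv2.imwrite('pics/m4.png',np.vstack([c1,c2]))
E
```

```text
bed [0.5543 0.367 ] [0.623  0.3653] [0.6042 0.1547] [0.5507 0.2731] -1.4276260941560572 0.06874157656613127 far edge -5.110525986977066 0.21139746817907287 near -2.211111662823484
anvil [0.568  0.3409] [0.6068 0.3405] -0.5861361725959319 [0.5874 0.3407] 0.03887897608115376
jaw far corners [0.6025 0.2408] [0.6035 0.2548]
[325 144]
```

View pics/m4.png

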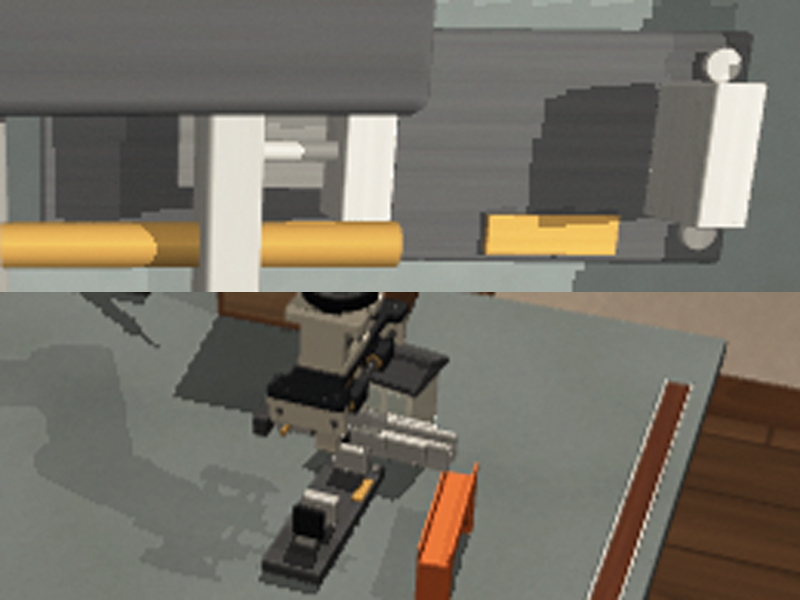

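```bash
python3 - <<'E'
from h import *
d=np.load('w4.npz'); KE=(d['K'],d['E'])
A=lambda x,y,z:px2w(KE,255+(x+.5)/3.077-.5,85+(y+.5)/3.077-.5,z)[:2]
ang=lambda v:np.degrees(np.arctan2(v[1],v[0]))
for nm,p,q,z,o in (('anvil face',(714,85),(697,225),.048,0),('anvil back',(765,86),(746,228),.048,0),('jaw face',(397,117),(387,220),.048,0),('bed end',(752,34),(721,260),.016,0),('bed near',(436,29),(745,33),.016,90),('bed far',(420,258),(715,262),.016,90),('bed left',(42,118),(47,222),.016,0)):
    a,b=A(*p,z),A(*q,z); print(nm,a,b,'%.2f'%(ang(b-a)-o),np.linalg.norm(b-a))
E
```

```text
anvil face [0.5683 0.3401] [0.6066 0.3397] -0.64 0.038292862550701814
anvil back [0.5689 0.3541] [0.6078 0.3536] -0.70 0.03887157632345961
jaw face [0.5746 0.2538] [0.603  0.2522] -3.29 0.028365355855426346
bed end [0.5543 0.3671] [0.6223 0.3657] -1.16 0.06800615164834421
bed near [0.5504 0.2728] [0.5539 0.365 ] -2.17 0.09226714673843445
bed far [0.6193 0.2712] [0.6229 0.3639] -2.22 0.09272247314838838
bed left [0.5734 0.1543] [0.605  0.1546] 0.60 0.03165507305362399
```

>>> apply_moves(
  targets=[
    {"travel":[8,8,0],"roll":0.3,"jaw":30},
    {"travel":[18,18,0],"roll":0,"jaw":30},
    {"travel":[25,25,0],"roll":0,"jaw":30},
    {"travel":[25,25,10],"roll":0,"jaw":30},
    {"travel":[22,22,15],"roll":0,"jaw":30},
    {"travel":[15,15,20],"roll":0,"jaw":30},
    {"travel":[7,7,20],"roll":0,"jaw":30},
    {"travel":[3.7,3.1,20],"roll":0,"jaw":30},
    {"travel":[0,0,10],"roll":0,"jaw":30},
    {"travel":[0,0,0],"roll":0,"jaw":30},
  ],
)

```text
clock: 9.8
tool_pos: [0.5099, 0.296, 0.124]
orientation: [-179.9, -0.1, 178.2]
force: [-0.2, -0.3, -2.1]
opening: 0.039
gripper_force: 30.0
```

```bash
python3 - <<'E'
from h import *
o=ctrl.get_obs(); print(o['clock'],o['tool_pos'],o['orientation'],o['opening'],o['force'])
s=save('side','s5.png'); t=save('top','t5.png'); w=save('wrist','w5.png')
K=T('side'); p=w2px(K,[.56,.32,.08]).astype(int);print(p)
f=lambda im,x,y,w,h,W,H:cv2.resize(im[y:y+h,x:x+w,::-1],(W,H),interpolation=cv2.INTER_CUBIC)
c=f(s,p[0]-75,max(0,p[1]-60),160,120,800,600)
c2=f(t,70,170,160,120,400,300); cv2.imwrite('pics/m5.png',np.vstack([c[150:450],np.hstack([c2,cv2.resize(w[:,:,::-1],(400,300))])]))
E
```

```text
9.8 [0.5099 0.296  0.124 ] [-179.9091   -0.087   178.1547] 0.03902577379723998 [-0.2174 -0.3148 -2.1085]
[299 139]
```

View pics/m5.png

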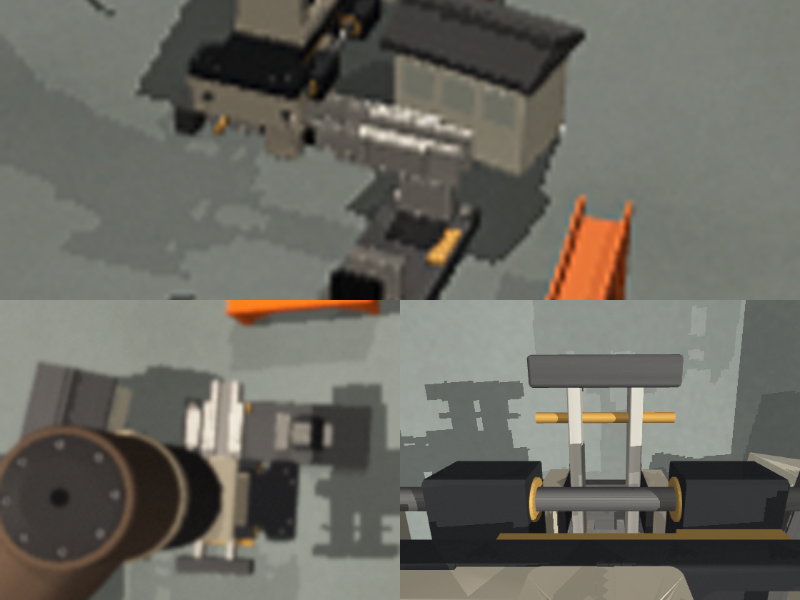

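```bash
python3 - <<'E'
from h import *
K=T('top')
for p in ((123,201),(113,246),(78,241),(87,196)):
    print(p,px2w(K,*p,.08)[:2],px2w(K,*p,.105)[:2])
print(px2w(T('top'),70+222/2.5,170+90/2.5,.1))
E
```

```text
(123, 201) [0.6387 0.4039] [0.6361 0.3957]
(113, 246) [0.5156 0.4254] [0.5157 0.4167]
(78, 241) [0.5278 0.5203] [0.5276 0.5097]
(87, 196) [0.6509 0.5025] [0.6481 0.4922]
[0.6246 0.3009 0.1   ]
```

>>> apply_moves(
  targets=[
    {"travel":[0,2,15],"roll":0,"jaw":30},
    {"travel":[0,0,20],"roll":0,"jaw":30},
    {"travel":[0,0,18],"roll":0,"jaw":30},
    {"travel":[0,0,12],"roll":0,"jaw":30},
    {"travel":[0,0,7],"roll":0,"jaw":30},
    {"travel":[0,0,4],"roll":0,"jaw":30},
    {"travel":[0,0,0],"roll":0,"jaw":30},
    {"travel":[0,0,0],"roll":0,"jaw":30},
  ],
)

```text
clock: 10.75
tool_pos: [0.5111, 0.2992, 0.0495]
orientation: [180.0, 0.0, 178.2]
force: [-0.7, -0.1, -2.3]
opening: 0.0398
gripper_force: 30.0
```

>>> apply_moves(
  targets=[
    {"travel":[0,0,1.5],"roll":0,"jaw":30},
    {"travel":[0,0,1.5],"roll":0,"jaw":30},
    {"travel":[0,0,1],"roll":0,"jaw":30},
    {"travel":[0,0,1],"roll":0,"jaw":30},
    {"travel":[0,0,0],"roll":0,"jaw":30},
    {"travel":[0,0,0],"roll":0,"jaw":30},
  ],
)

```text
clock: 11.35
tool_pos: [0.5107, 0.299, 0.0442]
orientation: [180.0, 0.0, 178.2]
force: [-3.2, -0.5, 4.2]
opening: 0.0394
gripper_force: 30.0
```

>>> apply_moves(
  targets=[
    {"travel":[0,0,0],"roll":0,"jaw":40},
    {"travel":[0,0,0],"roll":0,"jaw":42},
    {"travel":[0,0,0],"roll":0,"jaw":45},
    {"travel":[0,0,0],"roll":0,"jaw":49},
    {"travel":[0,0,0],"roll":0,"jaw":53},
    {"travel":[0,0,0],"roll":0,"jaw":55},
    {"travel":[0,0,0],"roll":0,"jaw":55},
    {"travel":[0,0,-4],"roll":0,"jaw":55},
    {"travel":[0,0,0],"roll":0,"jaw":55},
  ],
)

```text
clock: 12.25
tool_pos: [0.511, 0.2992, 0.0485]
orientation: [180.0, 0.0, 178.2]
force: [0.8, 0.4, -0.9]
opening: 0.0552
gripper_force: 11.6
```

>>> apply_moves(
  targets=[
    {"travel":[0,0,-10],"roll":0,"jaw":54},
    {"travel":[0,0,-20],"roll":0,"jaw":54},
    {"travel":[0,0,-30],"roll":0,"jaw":54},
    {"travel":[0,0,-35],"roll":0,"jaw":54},
    {"travel":[0,0,-30],"roll":-3.9,"jaw":54},
    {"travel":[0,0,-20],"roll":-3.9,"jaw":54},
    {"travel":[2.5,-12,-5],"roll":0,"jaw":54},
    {"travel":[5,-24,0],"roll":0,"jaw":54},
    {"travel":[8,-36,0],"roll":0,"jaw":54},
    {"travel":[9,-42,0],"roll":0,"jaw":54},
  ],
)

```text
clock: 13.25
tool_pos: [0.4968, 0.1805, 0.1965]
orientation: [-179.9, -0.1, -174.1]
force: [0.4, -1.2, -1.6]
opening: 0.0538
gripper_force: 11.9
```

>>> apply_moves(
  targets=[
    {"travel":[9.5,-44,0],"roll":0,"jaw":54},
    {"travel":[9.5,-44,0],"roll":0,"jaw":54},
    {"travel":[9.5,-44,0],"roll":0,"jaw":54},
    {"travel":[9.5,-44,0],"roll":0,"jaw":54},
    {"travel":[9.5,-44,0],"roll":0,"jaw":54},
    {"travel":[9.5,-44,0],"roll":0,"jaw":54},
    {"travel":[9.5,-44,0],"roll":0,"jaw":54},
    {"travel":[9.5,-44,0],"roll":0,"jaw":54},
    {"travel":[9.5,-44,0],"roll":0,"jaw":54},
    {"travel":[9.5,-44,0],"roll":0,"jaw":54},
  ],
)

```text
clock: 14.25
tool_pos: [0.4469, -0.2667, 0.1968]
orientation: [179.9, -0.1, -174.1]
force: [1.0, 1.4, 0.2]
opening: 0.0541
gripper_force: 11.9
```

>>> apply_moves(
  targets=[
    {"travel":[8,-36,0],"roll":0,"jaw":54},
    {"travel":[6,-28,0],"roll":0,"jaw":54},
    {"travel":[4,-20,0],"roll":0,"jaw":54},
    {"travel":[1,-10,0],"roll":0,"jaw":54},
    {"travel":[0,0,0],"roll":0,"jaw":54},
    {"travel":[0,0,0],"roll":0,"jaw":54},
  ],
)

```text
clock: 14.85
tool_pos: [0.4395, -0.3597, 0.1972]
orientation: [179.9, -0.1, -174.1]
force: [0.3, -0.0, -1.3]
opening: 0.0545
gripper_force: 11.9
```

```bash
python3 - <<'E'
from h import *
o=ctrl.get_obs(); print(o['clock'],o['tool_pos'],o['orientation'],o['opening'])
s=save('side','s6.png'); t=save('top','t6.png')
K=T('side'); p=w2px(K,[.587,.28,.03]).astype(int)
f=lambda im,x,y,w,h,W,H:cv2.resize(im[y:y+h,x:x+w,::-1],(W,H),interpolation=cv2.INTER_CUBIC)
cv2.imwrite('pics/m6.png',np.vstack([f(s,p[0]-40,p[1]-30,80,60,800,600)[150:450],f(t,130,193,96,60,800,500)[:300]]))
E
```

```text
14.85 [ 0.4395 -0.3597  0.1972] [ 179.9467   -0.0605 -174.0914] 0.05446582708265886
```

View pics/m6.png

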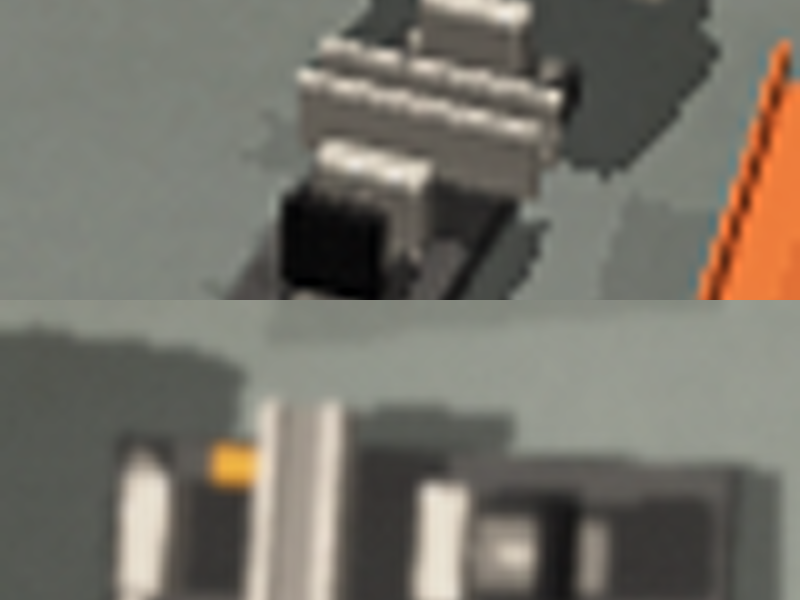

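I've now viewed 11 pictures, one more than the 10 allowed, so I won't view any more and will check with numbers only. This last one shows the girder upright between the anvil and the jaw. Next I'll put the tongs back.

>>> apply_moves(
  targets=[
    {"travel":[-1.5,0,20],"roll":0,"jaw":54},
    {"travel":[0,0,35],"roll":0,"jaw":54},
    {"travel":[0,0,35],"roll":0,"jaw":54},
    {"travel":[0,0,30],"roll":0,"jaw":54},
    {"travel":[0,0,18],"roll":0,"jaw":54},
    {"travel":[0,0,10],"roll":0,"jaw":54},
    {"travel":[0,0,5],"roll":0,"jaw":54},
    {"travel":[0,0,0],"roll":0,"jaw":54},
    {"travel":[0,0,0],"roll":0,"jaw":54},
  ],
)

```text
clock: 15.85
tool_pos: [0.4428, -0.36, 0.0459]
orientation: [-180.0, 0.1, -174.0]
force: [0.8, -1.1, -0.9]
opening: 0.0542
gripper_force: 11.9
```

```bash
python3 - <<'E'
from h import *
K=T('top'); g=cv2.cvtColor(cv2.imread('pics/t6.png'),cv2.COLOR_BGR2GRAY).astype(int)
for u in (160,161,162,163,165,168,169,170): 
    print(u,g[200:244,u])
E
```

```text
160 [145 142 141 145 152 156 163 167 164 147 150 180 197 197 183 160 149 151
 154 155 156 158 165 171 175 185 192 195 199 206 210 211 211 211 210 206
 196 171 154 148 144 142 143 143]
161 [145 145 147 150 157 176 192 198 196 190 191 207 216 216 214 209 208 207
 204 203 201 201 201 201 201 203 205 203 202 198 192 192 192 191 181 173
 161 151 145 142 138 136 135 135]
162 [146 147 148 150 164 187 201 203 202 201 201 203 204 204 196 191 189 188
 181 174 173 172 167 161 160 159 154 151 150 147 146 147 146 146 143 141
 140 137 136 136 134 133 132 133]
163 [147 147 147 150 157 165 160 156 156 156 154 151 149 147 144 142 142 142
 141 140 142 142 143 144 142 143 141 145 147 149 149 150 151 151 152 153
 151 143 136 134 133 132 132 134]
165 [147 147 147 147 147 147 148 148 149 150 150 150 151 151 152 152 154 153
 155 154 154 154 154 155 155 155 155 155 156 156 156 157 157 157 158 158
 156 147 137 134 133 134 131 135]
168 [149 148 148 149 152 165 178 184 185 187 191 193 194 194 198 203 205 209
 213 213 215 218 218 215 215 217 215 211 211 211 209 208 208 209 208 206
 199 171 140 132 133 133 132 133]
169 [148 149 148 149 156 181 203 210 211 212 212 211 208 207 206 206 206 207
 206 206 206 204 198 190 188 187 179 169 169 166 158 149 147 146 141 134
 131 128 130 132 132 133 133 134]
170 [149 148 148 149 154 173 183 184 184 184 182 175 167 164 157 148 149 146
 139 133 131 131 126 121 118 117 113 106 105 103  98  95  92  92  89  86
  91 109 127 134 135 136 137 138]
```

```bash
python3 - <<'E'
from h import *
K=T('top'); print(px2w(K,165.3,204.7,.046),px2w(K,165.0,237,.046))
g=cv2.cvtColor(cv2.imread('pics/t6.png'),cv2.COLOR_BGR2GRAY).astype(int)
for u in (146,147,148,149,181,182,183,184): print(u,g[206:240,u])
E
```

```text
[0.6335 0.2961 0.046 ] [0.5427 0.2936 0.046 ]
146 [ 88  86  83  74  81 108 134 166 198 214 219 222 224 223 223 222 223 223
 224 223 219 202 186 185 179 152 109  76  68  72  75  78  84  85]
147 [ 88  87  84  75  77 107 137 171 204 220 223 224 223 224 223 222 222 221
 222 222 219 201 165 135 125 109  89  75  69  72  72  75  80  84]
148 [ 87  87  85  75  67  87 119 161 203 221 224 224 223 221 217 214 208 207
 205 202 197 181 139  93  78  78  79  73  68  71  72  73  80  86]
149 [ 86  88  86  74  64  66  84 127 176 201 206 205 201 197 190 176 162 153
 146 138 129 121 102  83  79  81  78  73  69  73  73  73  79  85]
181 [ 97  88  89  86  78  67  57  56  95 172 211 214 211 213 213 212 213 214
 217 219 221 220 212 172  99  59  51  51  55  64  81 109 132 143]
182 [ 98  89  89  86  79  67  60  58  98 176 219 225 225 225 224 224 224 225
 225 225 226 226 219 180 109  66  60  61  64  70  82 109 131 139]
183 [106  91  89  86  80  73  69  69  95 160 209 223 224 224 224 224 224 224
 224 223 224 226 220 181 116  82  78  79  81  79  83 109 130 136]
184 [119  97  90  88  81  82  85  86 103 158 203 219 217 213 210 208 206 204
 202 201 203 207 202 165 109  86  84  84  85  79  82 109 131 139]
```

>>> apply_moves(
  targets=[
    {"travel":[1.5,0,3],"roll":0,"jaw":54},
    {"travel":[0,0,1.5],"roll":0,"jaw":54},
    {"travel":[0,0,0],"roll":0,"jaw":54},
    {"travel":[0,0,0],"roll":0,"jaw":54},
  ],
)

```text
clock: 16.25
tool_pos: [0.4407, -0.3601, 0.041]
orientation: [-180.0, 0.0, -174.0]
force: [-1.1, 1.9, 6.9]
opening: 0.054
gripper_force: 12.5
```

>>> apply_moves(
  targets=[
    {"travel":[0,0,0],"roll":0,"jaw":58},
    {"travel":[0,0,0],"roll":0,"jaw":62},
    {"travel":[0,0,0],"roll":0,"jaw":66},
    {"travel":[0,0,0],"roll":0,"jaw":74},
    {"travel":[0,0,0],"roll":0,"jaw":84},
    {"travel":[0,0,0],"roll":0,"jaw":84},
    {"travel":[0,0,0],"roll":0,"jaw":84},
  ],
)

```text
clock: 16.95
tool_pos: [0.4403, -0.3597, 0.04]
orientation: [180.0, -0.0, -174.0]
force: [-0.1, -0.1, 0.7]
opening: 0.0838
gripper_force: 0.0
```

>>> apply_moves(
  targets=[
    {"travel":[0,0,-8],"roll":0,"jaw":84},
    {"travel":[0,0,-20],"roll":0,"jaw":84},
    {"travel":[0,0,-30],"roll":0,"jaw":84},
    {"travel":[0,0,-35],"roll":0,"jaw":84},
    {"travel":[0,0,-35],"roll":0,"jaw":84},
    {"travel":[0,0,-25],"roll":0,"jaw":60},
    {"travel":[0,0,-7],"roll":0,"jaw":30},
    {"travel":[0,0,0],"roll":0,"jaw":0},
  ],
)

```text
clock: 17.75
tool_pos: [0.4411, -0.3601, 0.202]
orientation: [-179.9, 0.2, -174.0]
force: [0.3, -0.4, -0.5]
opening: 0.0654
gripper_force: 0.0
```

```bash
python3 - <<'E'
from h import *
o=ctrl.get_obs(); print(o['clock'],o['tool_pos'],o['orientation'],o['opening'])
KE=T('wrist'); w=save('wrist','w7.png').astype(int)
a=cv2.imread('pics/w1.png')[:,:,::-1].astype(int)
d=np.load('w1.npz')
# bright arm columns (grey-white) per row, in world at z=.044
for im,E in ((a,(d['K'],d['E'])),(w,KE)):
    for r in (125,160,200,245):
        row=im[r]; m=(row.min(1)>150)&(np.ptp(row,axis=1)<45)
        c=np.flatnonzero(m); c=c[(c>230)&(c<345)]
        s=[x for x in np.split(c,np.flatnonzero(np.diff(c)>3)+1) if len(x)>4]
        print(r,[(x[0],x[-1],px2w(E,(x[0]+x[-1])/2,r,.044)[:2]) for x in s])
E
```

```text
17.75 [ 0.4411 -0.3601  0.202 ] [-179.928     0.1514 -174.0085] 0.06538752577183775
125 [(np.int64(247), np.int64(255), array([ 0.3889, -0.3939])), (np.int64(318), np.int64(324), array([ 0.3832, -0.3375]))]
160 [(np.int64(248), np.int64(256), array([ 0.4172, -0.391 ])), (np.int64(317), np.int64(324), array([ 0.4115, -0.3344]))]
200 [(np.int64(250), np.int64(257), array([ 0.4512, -0.3871])), (np.int64(317), np.int64(323), array([ 0.4455, -0.3306]))]
245 [(np.int64(251), np.int64(258), array([ 0.4919, -0.3831])), (np.int64(316), np.int64(323), array([ 0.4862, -0.326 ]))]
125 [(np.int64(248), np.int64(255), array([ 0.3894, -0.3954])), (np.int64(319), np.int64(326), array([ 0.3833, -0.3379]))]
160 [(np.int64(249), np.int64(256), array([ 0.4178, -0.3923])), (np.int64(318), np.int64(325), array([ 0.4118, -0.335 ]))]
200 [(np.int64(251), np.int64(257), array([ 0.452 , -0.3882])), (np.int64(317), np.int64(324), array([ 0.446 , -0.3314]))]
245 [(np.int64(252), np.int64(258), array([ 0.4931, -0.3839])), (np.int64(316), np.int64(323), array([ 0.487, -0.327]))]
```

```bash
python3 - <<'E'
from h import *
K=T('top'); S=T('side')
for u in (199.2,202.5):
  for z in (.016,.03,.045,.058): 
    P=px2w(K,u,223.6,z); print(u,z,P, 'side px',w2px(S,P))
g=cv2.cvtColor(cv2.imread('pics/s6.png'),cv2.COLOR_BGR2GRAY).astype(int)
q=w2px(S,[.583,.2035,.039]); print('thumb side px',q); x,y=q.astype(int)
print(x-9,y-12); print(g[y-12:y+14,x-9:x+12])
t=cv2.cvtColor(cv2.imread('pics/top.png'),cv2.COLOR_BGR2GRAY).astype(int); print(t[214:234,184:214])
E
```

```text
199.2 0.016 [0.5832 0.2039 0.016 ] side px [294.0981 175.2141]
199.2 0.03 [0.5824 0.2017 0.03  ] side px [293.6742 172.3992]
199.2 0.045 [0.5816 0.1994 0.045 ] side px [293.2144 169.3457]
199.2 0.058 [0.581  0.1974 0.058 ] side px [292.811  166.6674]
202.5 0.016 [0.5833 0.1944 0.016 ] side px [293.1942 176.8851]
202.5 0.03 [0.5826 0.1923 0.03  ] side px [292.7736 174.0515]
202.5 0.045 [0.5818 0.1902 0.045 ] side px [292.3173 170.9778]
202.5 0.058 [0.5811 0.1883 0.058 ] side px [291.9171 168.2819]
thumb side px [294.0024 170.0859]
285 158
[[125 130 129 118 112 115 114 101  91 162 189 168 136 116  92  90  92  91
   91  94  93]
 [128 117 117 114 113 114 115 111 125 202 211 203 197 192 191 167 139 117
   92  91  92]
 [129 125 126 114 114 114 116 116 102 149 170 203 226 213 211 204 198 195
  194 175 110]
 [129 131 132 126 126 128 118 102  81  97 106 125 137 147 167 206 227 214
  216 178  92]
 [129 130 130 129 133 135 104  57  77  93  92  90  84  95 105 126 136 149
  184 106  54]
 [130 131 131 130 136  83  50  26  51  57  80  75  89 109  91  88  84  95
  117  71  45]
 [131 131 131 132 139 
[... 3559 characters left out ...]
 27  19  32  61  83  84
   71  59  56  55  56  55  56  56  56  55  56  55]
 [154 100  75  67  59  58  56  54  55  53  46  37  33  31  40  56  69  73
   71  69  69  68  68  68  69  68  68  70  69  69]
 [101  84  80  78  72  69  70  71  68  69  64  57  54  54  61  72  78  82
   81  81  81  80  79  79  81  79  81  81  81  81]
 [ 78  77  81  82  82  83  81  82  81  80  76  72  71  71  73  81  84  84
   83  84  84  83  85  84  84  84  84  84  83  85]
 [ 77  77  82  86  85  85  85  85  85  84  80  77  74  75  78  83  84  84
   83  83  83  82  84  83  83  83  83  84  84  84]
 [ 78  81  84  86  86  87  86  86  85  83  79  76  77  77  79  84  85  85
   85  83  84  84  84  83  84  84  84  83  84  84]]
```

>>> apply_moves(
  targets=[
    {"travel":[0,0,0],"roll":3.9,"jaw":0},
    {"travel":[0,0,0],"roll":3.9,"jaw":0},
    {"travel":[-3.6,15,0],"roll":0,"jaw":0},
    {"travel":[-7,29.2,0],"roll":0,"jaw":0},
    {"travel":[-10,42,0],"roll":0,"jaw":0},
    {"travel":[-10,42,0],"roll":0,"jaw":0},
    {"travel":[-10,42,0],"roll":0,"jaw":0},
    {"travel":[-10,42,0],"roll":0,"jaw":0},
    {"travel":[-10,42,0],"roll":0,"jaw":0},
    {"travel":[-10,42,0],"roll":0,"jaw":0},
  ],
)

```text
clock: 18.8
tool_pos: [0.5199, -0.0638, 0.1993]
orientation: [-180.0, -0.1, 178.3]
force: [1.0, -0.5, 0.2]
opening: 0.0004
gripper_force: 0.0
```

>>> apply_moves(
  targets=[
    {"travel":[-10,42,0],"roll":0,"jaw":0},
    {"travel":[-10,42,0],"roll":0,"jaw":0},
    {"travel":[-10,42,0],"roll":0,"jaw":0},
    {"travel":[-10,42,0],"roll":0,"jaw":0},
    {"travel":[-9,30,10],"roll":0,"jaw":0},
    {"travel":[-4,20,25],"roll":0,"jaw":0},
    {"travel":[-2,8,30],"roll":0,"jaw":0},
    {"travel":[0,2,20],"roll":0,"jaw":0},
    {"travel":[0,0,0],"roll":0,"jaw":0},
    {"travel":[0,0,0],"roll":0,"jaw":0},
  ],
)

```text
clock: 19.8
tool_pos: [0.5822, 0.16, 0.1148]
orientation: [-179.9, -0.1, 178.3]
force: [-0.2, -0.2, 1.0]
opening: 0.0004
gripper_force: 0.0
```

>>> apply_moves(
  targets=[
    {"travel":[0,0,15],"roll":0,"jaw":0},
    {"travel":[0,0,20],"roll":0,"jaw":0},
    {"travel":[0,0,15],"roll":0,"jaw":0},
    {"travel":[0,0,9],"roll":0,"jaw":0},
    {"travel":[0,0,0],"roll":0,"jaw":0},
    {"travel":[0,0,0],"roll":0,"jaw":0},
  ],
)

```text
clock: 20.4
tool_pos: [0.5833, 0.1601, 0.0574]
orientation: [180.0, 0.1, 178.2]
force: [-0.3, -0.7, -0.1]
opening: 0.0009
gripper_force: 0.0
```

>>> apply_moves(
  targets=[
    {"travel":[0,4,0],"roll":0,"jaw":0},
    {"travel":[0,4,0],"roll":0,"jaw":0},
    {"travel":[0,4,0],"roll":0,"jaw":0},
    {"travel":[0,4,0],"roll":0,"jaw":0},
    {"travel":[0,4,0],"roll":0,"jaw":0},
    {"travel":[0,4,0],"roll":0,"jaw":0},
    {"travel":[0,0,0],"roll":0,"jaw":0},
    {"travel":[0,0,0],"roll":0,"jaw":0},
  ],
)

```text
clock: 21.2
tool_pos: [0.5834, 0.184, 0.0563]
orientation: [-180.0, -0.0, 178.2]
force: [-0.7, 0.4, -0.6]
opening: 0.0003
gripper_force: 0.0
```

>>> apply_moves(
  targets=[
    {"travel":[0,4,0],"roll":0,"jaw":0},
    {"travel":[0,4,0],"roll":0,"jaw":0},
    {"travel":[0,4,0],"roll":0,"jaw":0},
    {"travel":[0,4,0],"roll":0,"jaw":0},
    {"travel":[0,4,0],"roll":0,"jaw":0},
    {"travel":[0,0,0],"roll":0,"jaw":0},
    {"travel":[0,0,0],"roll":0,"jaw":0},
  ],
)

```text
clock: 21.9
tool_pos: [0.584, 0.2041, 0.0563]
orientation: [-180.0, -0.0, 178.2]
force: [-0.7, -2.1, -0.6]
opening: 0.0002
gripper_force: 0.5
```

>>> apply_moves(
  targets=[
    {"travel":[0,4,0],"roll":0,"jaw":0},
    {"travel":[0,4,0],"roll":0,"jaw":0},
    {"travel":[0,4,0],"roll":0,"jaw":0},
    {"travel":[0,4,0],"roll":0,"jaw":0},
    {"travel":[0,4,0],"roll":0,"jaw":0},
    {"travel":[0,0,0],"roll":0,"jaw":0},
    {"travel":[0,0,0],"roll":0,"jaw":0},
  ],
)

```text
clock: 22.6
tool_pos: [0.5847, 0.2241, 0.0563]
orientation: [-180.0, -0.0, 178.2]
force: [0.5, -1.6, -0.3]
opening: 0.0004
gripper_force: 0.8
```

```bash
python3 - <<'E'
from h import *
o=ctrl.get_obs(); print(o['clock'],o['tool_pos'],o['force'],o['moment'])
t=ctrl.snapshot('top'); cv2.imwrite('pics/t8.png',t[:,:,::-1]); g=cv2.cvtColor(t,cv2.COLOR_RGB2GRAY).astype(int)
g0=cv2.cvtColor(cv2.imread('pics/t6.png'),cv2.COLOR_BGR2GRAY).astype(int)
for v in (218,222): print(g0[v,140:215]);print(g[v,140:215])
E
```

```text
22.6 [0.5847 0.2241 0.0563] [ 0.5012 -1.6043 -0.2585] [-0.6996  0.0726 -0.0559]
[ 90  87  84  86 145 212 224 223 223 201 126  80  72  59  54  54  54  53
  57  86 154 204 181 141 147 155 156 179 213 206 139  88  68  56  54  54
  54  55  57  73 143 211 225 224 217 184 115  82  78  75  72  72  69  64
  50  37  29  26  23  40  62  65  64  59  58  58  57  55  54  56  55  55
  55  56  59]
[ 61  61  60  62  61  61  61  61  61  62  60  61  61  60  61  62  62  61
  62  60  62  63  61  61  60  61  61  60  58  56  55  64  82  90  81  59
  42  36  36  35  35  34  33  34  33  37  51  83 104  72  33  23  21  22
  20  28  62 121 163 170 153 117 101  88  57  39  33  34  34  34  33  33
  33  34  33]
[ 89  85  82  90 149 210 223 222 208 162 104  77  69  58  55  54  55  54
  61  96 165 201 167 143 153 154 158 187 218 198 126  83  65  56  55  54
  55  55  59  87 155 213 224 224 206 152 118 124 140 158 176 182 177 158
  94  44  31  22  31  81 131 137 115  73  56  55  54  55  55  54  55  55
  55  56  57]
[ 63  62  62  61  61  61  60  60  60  60  61  60  62  62  62  61  61  62
  61  59  61  71  81  74  62  58  57  58  60  71  85  91  80  60  43  36
  37  36  37  37  36  35  36  36  41  63  95 103  66  32  21  21  21  22
  24  44  99 156 171 165 143 112 100  85  54  35  33  34  33  34  33  33
  33  34  34]
```

>>> apply_moves(
  targets=[
    {"travel":[0,4,0],"roll":0,"jaw":0},
    {"travel":[0,4,0],"roll":0,"jaw":0},
    {"travel":[0,4,0],"roll":0,"jaw":0},
    {"travel":[0,3,0],"roll":0,"jaw":0},
    {"travel":[0,3,0],"roll":0,"jaw":0},
    {"travel":[0,0,0],"roll":0,"jaw":0},
    {"travel":[0,0,0],"roll":0,"jaw":0},
  ],
)

```text
clock: 23.35
tool_pos: [0.5853, 0.2421, 0.0563]
orientation: [180.0, 0.0, 178.2]
force: [-0.2, -1.3, -0.5]
opening: 0.0005
gripper_force: 0.7
```

>>> apply_moves(
  targets=[
    {"travel":[0,2,0],"roll":0,"jaw":0},
    {"travel":[0,2,0],"roll":0,"jaw":0},
    {"travel":[0,2,0],"roll":0,"jaw":0},
    {"travel":[0,0,0],"roll":0,"jaw":0},
    {"travel":[0,0,0],"roll":0,"jaw":0},
  ],
)

```text
clock: 23.85
tool_pos: [0.5855, 0.248, 0.0563]
orientation: [180.0, 0.0, 178.2]
force: [-0.7, -2.2, -1.6]
opening: 0.0005
gripper_force: 0.8
```

>>> apply_moves(
  targets=[
    {"travel":[0,2,0],"roll":0,"jaw":0},
    {"travel":[0,2,0],"roll":0,"jaw":0},
    {"travel":[0,0,0],"roll":0,"jaw":0},
    {"travel":[0,0,0],"roll":0,"jaw":0},
  ],
)

```text
clock: 24.25
tool_pos: [0.5856, 0.252, 0.0564]
orientation: [180.0, 0.0, 178.2]
force: [-0.3, -1.3, -1.5]
opening: 0.0002
gripper_force: 1.0
```

>>> apply_moves(
  targets=[
    {"travel":[0,2,0],"roll":0,"jaw":0},
    {"travel":[0,2,0],"roll":0,"jaw":0},
    {"travel":[0,0,0],"roll":0,"jaw":0},
    {"travel":[0,0,0],"roll":0,"jaw":0},
  ],
)

```text
clock: 24.65
tool_pos: [0.5857, 0.2558, 0.0564]
orientation: [-180.0, -0.0, 178.2]
force: [-0.1, -3.9, -0.8]
opening: 0.0002
gripper_force: 1.7
```

>>> apply_moves(
  targets=[
    {"travel":[0,1.5,0],"roll":0,"jaw":0},
    {"travel":[0,1.5,0],"roll":0,"jaw":0},
    {"travel":[0,0,0],"roll":0,"jaw":0},
    {"travel":[0,0,0],"roll":0,"jaw":0},
  ],
)

```text
clock: 25.05
tool_pos: [0.5858, 0.2588, 0.0563]
orientation: [-180.0, -0.0, 178.2]
force: [0.4, -4.5, 0.7]
opening: 0.0005
gripper_force: 2.3
```

>>> apply_moves(
  targets=[
    {"travel":[0,1,0],"roll":0,"jaw":0},
    {"travel":[0,1,0],"roll":0,"jaw":0},
    {"travel":[0,0,0],"roll":0,"jaw":0},
    {"travel":[0,0,0],"roll":0,"jaw":0},
  ],
)

```text
clock: 25.45
tool_pos: [0.5858, 0.2606, 0.0563]
orientation: [-180.0, -0.0, 178.2]
force: [0.4, -5.6, -0.4]
opening: 0.0005
gripper_force: 2.7
```

>>> apply_moves(
  targets=[
    {"travel":[0,0,0],"roll":0,"jaw":0},
    {"travel":[0,0,0],"roll":0,"jaw":0},
    {"travel":[0,0,0],"roll":0,"jaw":0},
  ],
)

```text
clock: 25.75
tool_pos: [0.5859, 0.2606, 0.0563]
orientation: [-180.0, -0.0, 178.2]
force: [0.5, -6.2, -0.2]
opening: 0.0005
gripper_force: 2.7
```

>>> apply_moves(
  targets=[
    {"travel":[0,-4,0],"roll":0,"jaw":0},
    {"travel":[0,-6,0],"roll":0,"jaw":0},
    {"travel":[0,-10,0],"roll":0,"jaw":0},
    {"travel":[0,-15,0],"roll":0,"jaw":0},
    {"travel":[0,-15,-10],"roll":0,"jaw":0},
    {"travel":[0,-10,-30],"roll":0,"jaw":0},
    {"travel":[10,-20,-40],"roll":0,"jaw":0},
    {"travel":[20,-30,-40],"roll":0,"jaw":0},
    {"travel":[20,-35,-20],"roll":0,"jaw":0},
    {"travel":[20,-35,0],"roll":0,"jaw":0},
  ],
)

```text
clock: 26.75
tool_pos: [0.5126, 0.0842, 0.1978]
orientation: [179.8, 0.4, 178.2]
force: [1.0, 0.7, -0.4]
opening: 0.0
gripper_force: 0.0
```

>>> apply_moves(
  targets=[
    {"travel":[15,-35,0],"roll":0,"jaw":0},
    {"travel":[10,-35,0],"roll":0,"jaw":0},
    {"travel":[10,-35,0],"roll":0,"jaw":0},
    {"travel":[0,-35,0],"roll":0,"jaw":0},
    {"travel":[0,-20,0],"roll":0,"jaw":0},
    {"travel":[0,-10,0],"roll":0,"jaw":0},
    {"travel":[0,0,0],"roll":0,"jaw":0},
    {"travel":[0,0,0],"roll":0,"jaw":0},
  ],
)

```text
clock: 27.55
tool_pos: [0.4714, -0.0835, 0.1938]
orientation: [180.0, 0.0, 178.1]
force: [0.4, -0.1, 0.3]
opening: 0.0006
gripper_force: 0.0
```

```bash
python3 - <<'E'
from h import *
o=ctrl.get_obs(); print(o['clock'],o['tool_pos'],o['force'])
t=ctrl.snapshot('top'); cv2.imwrite('pics/t9.png',t[:,:,::-1]); g=cv2.cvtColor(t,cv2.COLOR_RGB2GRAY).astype(int)
ctrl_s=save('side','s9.png')
for v in (218,222,226): print(g[v,140:200])
for u in (150,152,154,156,157,158,159): print(u,g[198:244,u])
# what else changed vs start (top & side)
for n,a in (('top','t9'),('side','s9')):
    d=cv2.absdiff(cv2.imread(f'pics/{n}.png'),cv2.imread(f'pics/{a}.png')).max(2)>60
    k,_,st,c=cv2.connectedComponentsWithStats(d.astype(np.uint8)); print(n,[tuple(s) for s in st[1:] if s[4]>12])
E
```

```text
27.55 [ 0.4714 -0.0835  0.1938] [ 0.37   -0.1031  0.3149]
[ 90  89  85  89 148 216 225 226 227 226 219 204 149 142 156 157 169 202
 227 230 227 227 225 203 130  90  99 112 116 114 111 107  92  53  35  27
  18  21  51  84  90  80  63  57  56  56  57  56  56  56  54  55  55  58
  69  87  93  93  93  93]
[ 89  89  83  91 152 213 226 225 218 210 218 191 146 150 156 159 179 215
 228 225 226 227 227 211 141 122 137 159 189 201 207 193 145  71  35  27
  17  35  84 133 139 116  76  57  56  56  56  55  56  54  56  55  56  58
  69  88  95  95  93  94]
[ 89  89  86 103 163 211 222 222 209 190 204 167 141 154 158 161 187 219
 225 226 226 226 217 174 111  89  95 100  99  98  99  90  65  41  30  23
  20  41  86 121 121  94  65  57  57  57  58  57  58  58  57  58  58  60
  72  89  95  95  96  94]
150 [121  97  88  88  88  93 114 139 154 159 162 163 159 159 168 182 196 208
 216 217 219 221 222 220 218 215 211 208 204 202 205 208 207 207 208 203
 195 186 155 109  86  87  96  99 103 115]
152 [124  97  89  89  90 102 141 175 187 189 186 180 173 169 163 158 158 158
 154 149 149 146 142 144 146 144 141 1
[... 4843 characters left out ...]
, np.int32(9), np.int32(3), np.int32(15)), (np.int32(0), np.int32(278), np.int32(13), np.int32(18), np.int32(119)), (np.int32(162), np.int32(280), np.int32(39), np.int32(13), np.int32(72)), (np.int32(197), np.int32(282), np.int32(4), np.int32(6), np.int32(14)), (np.int32(167), np.int32(295), np.int32(17), np.int32(7), np.int32(70)), (np.int32(189), np.int32(297), np.int32(4), np.int32(7), np.int32(15)), (np.int32(77), np.int32(359), np.int32(34), np.int32(16), np.int32(121)), (np.int32(51), np.int32(362), np.int32(8), np.int32(5), np.int32(16)), (np.int32(24), np.int32(366), np.int32(30), np.int32(15), np.int32(148)), (np.int32(116), np.int32(379), np.int32(50), np.int32(41), np.int32(710))]
```

```bash
python3 -c "
from plant import ctrl
print(ctrl.close_job())"
```

```text
the job is handed in; nothing more can be done
None
```

The girder stands upright on the gauge bed, nipped between the sliding jaw and the anvil after a push of about 6 N; the tongs are back on their rest to within about 1 mm, and the job is handed in at about 28 s, but I viewed 11 pictures, one over the limit of 10.

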